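Prime a lamp body on the spraying stand

TASK

Give the lamp body that stands loose on the bench its coat of primer: stand it upright in the middle of the round rubber pad of the spraying stand and let go of it, and turn the spray head of the clamped can until its nozzle points straight at it. Then press the head fully down and let it spring right back up. Do not spray before the lamp body is in place, and do not shift the bottle or the side cutters.

Things in the scene. Friction and masses are not known exactly. Their poses are not given: they have to be found in the camera images.
- lamp_body: The part to be primed: black hollow lamp body, a round tube 176 mm tall, 49 mm across at its head (upper 40 mm; the shaft looks thinner, but in contact it is a plain 49 mm cylinder), 0.16 kg. It starts upright on the bench, outside the yellow bin that holds twelve others. Origin: centre of its underside; z up along the tube.
- stand: Spraying stand, fixed: grey sheet metal base 130 x 270 x 22 mm. Origin: centre of its underside; y runs from can to pad. At y = -80 mm a white can, 57 mm across, clamped upright, with a black collar (53 mm across, rim 150 mm above the bench) and the white spray head. At y = +125 mm a sheet steel splash guard, its top 187 mm above the bench, 150 mm wide; its wings fold 21 mm towards the pad.
- pad (a point): Centre of the top of the round black rubber pad on the stand, 64 mm across, 26 mm above the bench: the lamp body is to stand here. It lies 130 mm from the can's axis; no rim or recess. Axes as the stand's.
- head_top (a point): Centre of the white spray head's top face, on the can's axis, 192 mm above the bench when up; it goes down with the head. The head is a rounded block with two parallel flats 30 mm apart, 60 mm long along the nozzle direction, 30 mm tall, 12 mm above the collar's rim. y axis: along the nozzle, outwards; x axis: square to the flats.
- nozzle (a point): Mouth of the nozzle, a 15 mm round stub at one end of the head, 37 mm out from the can's axis, 14 mm below the head's top face.
- head_turn (a joint): Angle of the spray head about the can's axis, rad, -0.3 to 1.6. 0: nozzle points straight at the pad. Positive: anticlockwise from above. Stays where left (friction 0.06 Nm). Starts at 0.65 to 1.35, where a rib under the nozzle rides on the collar's rim and blocks pressing; only within about 0.15 of 0 is the rib over the rim's one notch, which faces the pad, so that the head can go down.
- spray_head (a joint): How far the head is pressed down, m: 0 up (a spring holds it there), 0.010 fully down. The spring takes about 5 N to start and 11 N at full travel; released, the head comes up by itself.
- bottle: Bystander: round clear and white solvent bottle with an orange cap, 57 mm across, 160 mm tall, standing loose; it may swap places with the lamp body. Origin: centre of its underside.
- cutters: Bystander: small side cutters, 139 x 68 x 14 mm, lying loose near the front edge. Origin: under their middle.
Not all that is in view belongs to the job. What is shaped like the lamp_body but red is not meant.

How it is judged:
On the way, in this order (a step that is already met when the one before it is completed fails the run):
1. the lamp body stands in the middle of the pad, let go, and the nozzle points at it (horizontal distance between lamp_body and pad below 0.012 m and z of lamp_body in the frame of pad below 0.004 m and angle between lamp_body's own z axis and vertical below 0.06 rad and contact force between the fingers and lamp_body below 0.2 N and value of joint head_turn between -0.16 and 0.16 rad), for 0.2 s.
2. the head is pressed fully down with the lamp body standing in front of the nozzle (value of joint spray_head above 0.008 m and horizontal distance between lamp_body and pad below 0.012 m and angle between lamp_body's own z axis and vertical below 0.06 rad), for 0.1 s.
At the end, for the whole second after the job is handed in: The lamp body stands still and upright (within 0.06 rad) on the pad, its axis within 12 mm of the pad's centre; the spray head has been pressed down more than 8 mm since it stood there, is back up (within 1.5 mm) and its nozzle still points at the lamp body (within 0.2 rad) (value of joint spray_head below 0.0015 m and value of joint head_turn between -0.2 and 0.2 rad and horizontal distance between lamp_body and pad below 0.012 m and z of lamp_body in the frame of pad below 0.004 m and angle between lamp_body's own z axis and vertical below 0.06 rad and linear speed of lamp_body below 0.01 m/s); the robot touches nothing.
It fails at once if sprayed (head more than 5 mm down) while the lamp body is not in place on the pad (value of joint spray_head above 0.005 m and horizontal distance between lamp_body and pad above 0.02 m).
It fails at once if the lamp body tipped over (angle between lamp_body's own z axis and vertical above 0.7 rad).
It fails at once if the bottle shifted by more than 30 mm or tipped over (distance of bottle from where it was at the start of the episode above 0.03 m or angle between bottle's own z axis and vertical above 0.5 rad).
It fails at once if the side cutters shifted by more than 30 mm (distance of cutters from where it was at the start of the episode above 0.03 m).
It also fails if it takes over 53 s, if anything falls off the work surface, if the arm or the gripper's body presses on something with over 40 N, if the wrist force passes 120 N, or if a joint passes its speed limit or range.

ROBOT

A 7-joint arm with a two-finger parallel gripper is mounted at the origin on a cart in front of the work surface, level with it; the furniture and walls round the work are solid. World frame = base frame: x ahead of the robot, y to its left, z up, the work surface at z = 0. Lengths are in m, angles in rad, forces in N, time in s.
With the tool pointing down it reaches from about 0.425 to 0.925 m from the base axis. Payload 6.8 kg.
Tool frame: the origin (TCP) lies on the centre line of the jaws, within the pads' length; the fingertips stand 14 mm ahead of it and the grasp point (between the pads) lies 5 mm behind it; z points along the fingers, y is the line along which they close (so a half turn about z gives the same grasp; the last joint's range is limited). The gripper opens to 85 mm and grips with 20 to 120 N. Pads are 22 mm wide; open, the fingers measure 114 mm over their backs; the gripper's body (76 mm by 85 mm) begins 54 mm behind the grasp point. The pads swing forward as they close: fully open they stand 13 mm farther back than shut.
Start: joints at [1.025, 0.477, 0.022, 1.555, -0.011, 1.109, -0.083], TCP at [0.286, -0.611, 0.245] pointing down, gripper open.
Joint ranges: [-2.96, 2.96], [-0.34, 2.1], [-1.41, 1.46], [0.24, 2.44], [-1.37, 4.51], [0.17, 1.92], [-2.96, 2.96]. Speed limits (rad/s): [2.39, 2.39, 3.14, 3.14, 3.14, 3.14, 3.14].

INTERFACE

Orientations are given as a unit quaternion [w, x, y, z].
In Python, from station import bot gives the robot as it stands. The module is installed in compiled form; this text tells all that it offers.
- The arm moves only by the tool drive_tool, never from a script. Its argument "commands" is a list of rows, each an object with "hand": the opening, from 0 (shut) to 1 (fully open); "translation": the shift along the world's x, y, z in mm, a list of three; "angular": the turn, a rotation vector about the world's x, y, z in rad, a list of three. In form: [{"hand": hand, "translation": [tx, ty, tz], "angular": [ax, ay, az]}, ...]. A call has 1 to 12 rows; each row is the pose to reach, as a shift and turn from the pose commanded when the call began; what a row does not reach only later rows make up. A row lasts 1/8 s, in which the tool goes at most 62.5 mm and 10.7 degrees, less where a joint would pass 70% of its speed; a pose out of reach is approached as far as the arm can. A call with a gripper value outside its range is refused whole. The fingers move at their own pace and stop on an object; "force" is the grip in N (left out, the last holds). Time passes only in rows, so rows that repeat a pose let the fingers close. It gives the time, the measured TCP pose, the force, the opening and the grip force at its end, in the units of the state.
- bot.get_obs(): the state, without advancing time (a new reading comes with each control period).
- bot.read_camera(name): name is "side" or "top" or "wrist"; returns the picture (400x640x3 uint8, red, green, blue); there is no depth.
- bot.camera_model(name): a dict with "fx", "fy", "cx", "cy" (pixels), "view" (4x4, takes a point from world to camera coordinates). Camera axes: x right, y up, looking along -z (the intrinsics and any distortion apply to the point x, -y, -z); pixel columns grow to the right and rows downward; lengths in m; the calibration is good to about 2 mm. A picture is of the moment at which its call begins: read the wrist's pose just before it. camera_model takes no time and is no camera call; for the wrist camera it gives the pose at the moment of the call.
- bot.hand_in(): hands the job in; it is judged then, once.
Trained networks look in the newest picture that a camera, given by its name, has taken for a name from the list of things; names that differ only in an ending like _2 or _b are one class to them, and where a whole thing is asked for, a point or a joint stands for the part that bears it (a point fixed in the world has none). Each returns a list of dicts, best first, with "score" (0 to 1); they miss things now and then, are a little off and sometimes report something else, mostly with a low value. They report only what shows in the picture. A call takes as long as a camera call. They do not tell look-alikes from the thing itself.
- bot.find_in(camera, query): "position" ([column, row] in pixels, amid what is visible of it).
- bot.outline_of(camera, query): "pixels" (400x640 bool, what is visible of it) and "position" ([column, row] in pixels, amid what is visible of it).
The state is a dict: "t": time; "q": joint angles; "joint_vel": joint speeds; "joint_torque": joint torques, N m; "eef_pos": TCP position; "tool_rot": TCP orientation; "contact_force": force on the tool from outside, world axes, zero at the start; "torque": the same for the moment, N m; "gripper_width": opening from 0.0 (shut) to 1.0 (fully open); "grasp_force": force on a finger pad.
Only numpy, scipy, OpenCV 4.12 (cv2) and the standard library are available. Lean on these libraries where they do the work, as an engineer would, in place of code of your own. Each camera call takes 0.05 s, during which the arm holds its last target. There are 200 camera calls.

## Working session

There is one attempt and no reset: what is moved stays moved. The work goes in short steps, Python scripts to look and compute and a tool call to move; the robot and the scene stay as the last step left them, time stands still between calls to the robot, and variables do not carry over. Pictures are saved under pics/ and viewed, at most 10 in all, crops included, and the job is handed in when it is done.

Besides the shell and the picture viewer there is one more tool, called after "Request:" as name([rows], argument=value, ...), one row to a line, values as JSON. drive_tool: Moves the arm, as the interface text tells. Its arguments: {"type":"object","properties":{"commands":{"type":"array","items":{"type":"object","properties":{"hand":{"type":"number"},"translation":{"type":"array","items":{"type":"number"}},"angular":{"type":"array","items":{"type":"number"}}}}},"force":{"type":"number"}},"required":["commands"]}

```bash
mkdir -p pics
cat > h.py <<'E'
import numpy as np, cv2
from station import bot
def ray(cam,px):
    m=bot.camera_model(cam); V=np.array(m["view"])
    d=np.array([(px[0]-m["cx"])/m["fx"],-(px[1]-m["cy"])/m["fy"],-1.])
    R=V[:3,:3]; return -R.T@V[:3,3], R.T@d
def onz(cam,px,z):
    o,d=ray(cam,px); return o+d*(z-o[2])/d[2]
def proj(cam,p):
    m=bot.camera_model(cam); V=np.array(m["view"]); c=V[:3,:3]@np.array(p)+V[:3,3]
    return np.array([m["cx"]+m["fx"]*c[0]/-c[2], m["cy"]-m["fy"]*c[1]/-c[2]])
def save(cam,n):
    im=bot.read_camera(cam); cv2.imwrite(f"pics/{n}.png",im[:,:,::-1]); return im
E
python3 - <<'E'
from h import *
for c in("side","top"):
    save(c,c+"0"); o,d=ray(c,(320,200)); print(c,o.round(3),d.round(3),{k:v for k,v in bot.camera_model(c).items() if k!="view"})
    for q in("lamp_body","stand","head_top","nozzle","bottle","cutters"):
        print(q,[(np.round(r["position"],1).tolist(),round(r["score"],2)) for r in bot.find_in(c,q)][:6])
s=bot.get_obs();print(s["t"],s["eef_pos"],s["tool_rot"],s["gripper_width"])
E
```

```text
side [0.53  0.61  0.756] [-0.021 -0.809 -0.587] {'fx': 397.178624030908, 'fy': 397.178624030908, 'cx': 319.96607933754706, 'cy': 201.26594517428236}
lamp_body [([242.5, 252.6], 0.82), ([309.6, 173.8], 0.78)]
stand [([324.9, 226.9], 0.69)]
head_top [([350.6, 185.2], 0.73)]
nozzle [([351.5, 185.3], 0.74)]
bottle [([305.3, 262.8], 0.53)]
cutters [([369.6, 188.5], 0.46), ([322.6, 220.7], 0.22)]
top [ 0.348 -0.247  1.003] [ 0.149  0.005 -0.989] {'fx': 401.18441365724783, 'fy': 401.18441365724783, 'cx': 323.02340145731773, 'cy': 197.39549420838554}
lamp_body [([406.3, 181.4], 0.55)]
stand [([334.2, 185.9], 0.95), ([325.6, 223.2], 0.23)]
head_top [([324.3, 223.2], 0.83)]
nozzle [([325.4, 223.8], 0.63), ([331.4, 189.6], 0.32)]
bottle [([225.5, 174.2], 0.68)]
cutters [([415.0, 260.4], 0.8)]
0.7 [ 0.28618481 -0.61134296  0.24532634] [2.59430722e-05 9.76138159e-01 2.17150394e-01 1.50385366e-05] 1.0000327569130072
```

View pics/top0.png

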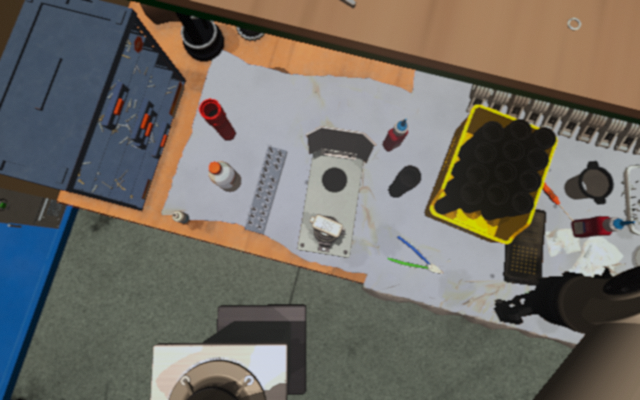

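View pics/side0.png

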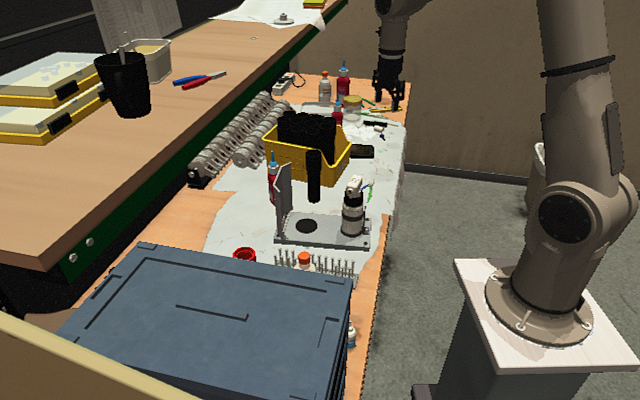

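The top view shows the lamp at about (404,181), the stand with its pad at (335,180) and spray head at (325,224), the bottle at (225,175), the cutters at (415,260) and the red look-alike at (217,118). The side view shows the lamp at (314,177) in front of the yellow bin.

```bash
cat > m.py <<'E'
from h import *
im=cv2.imread("pics/top0.png")
c=cv2.resize(im[110:270,290:440],None,fx=5.0/1.35,fy=5.0/1.35,interpolation=cv2.INTER_CUBIC); cv2.imwrite("pics/crop0.png",c)
# pad: dark blob
g=im.max(2)
lab=cv2.connectedComponentsWithStats((g<60).astype(np.uint8))
for p in((335,179),(410,177)):
    l=lab[1][p[1],p[0]]; print(p,lab[2][l],lab[3][l])
bot.read_camera("top")
for q in("lamp_body","stand","head_top","bottle"):
    for r in bot.outline_of("top",q)[:2]:
        m=r["pixels"]; ys,xs=np.nonzero(m); print(q,r["score"],r["position"],xs.min(),xs.max(),ys.min(),ys.max(),cv2.minAreaRect(np.c_[xs,ys].astype(np.float32)))
bot.read_camera("side")
for q in("lamp_body",):
    for r in bot.outline_of("side",q)[:3]:
        m=r["pixels"]; ys,xs=np.nonzero(m); print(q,r["score"],r["position"],xs.min(),xs.max(),ys.min(),ys.max())
for n,p,z in(("pad",(335,179.5),.026),("head",(325,222.5),.192)): print(n,onz("top",p,z))
E
python3 m.py
```

```text
(335, 179) [323 169  23  22 405] [334.10123457 179.54320988]
(410, 177) [389 166  31  31 573] [404.70680628 180.82198953]
lamp_body 0.81 [404.4, 181.3] 389 421 166 198 ((404.25006103515625, 182.25001525878906), (20.50609588623047, 38.18376159667969), 45.0)
lamp_body 0.65 [216.3, 117.7] 199 236 98 140 ((218.1216278076172, 119.770263671875), (48.591514587402344, 22.31954574584961), 54.46232223510742)
stand 0.79 [335.6, 188.1] 298 375 126 256 ((333.8728332519531, 191.17213439941406), (68.86526489257812, 126.42377471923828), 7.853313446044922)
head_top 0.84 [324.5, 223.9] 311 342 215 237 ((325.8620910644531, 226.34483337402344), (32.31098937988281, 18.198143005371094), 21.801406860351562)
bottle 0.72 [226.8, 175.8] 209 241 161 192 ((224.00003051757812, 176.00001525878906), (38.18376159667969, 24.041629791259766), 45.0)
lamp_body 0.87 [310.9, 170.3] 305 320 149 203
pad [ 0.54652813 -0.27998264  0.026     ]
head [ 0.4241465  -0.25329004  0.192     ]
```

View pics/crop0.png

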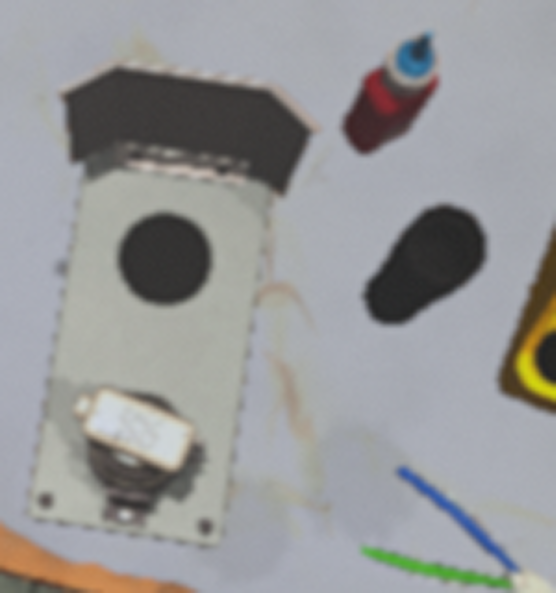

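The crop shows the nozzle stub pointing left at (83,407), the head's centre near (138,427), the pad centre at (165,258) and the lamp's top circle centre at (444,247).

```bash
cat > m2.py <<'E'
from h import *
cp=lambda x,y:((x+.5)/3.7037+290-.5,(y+.5)/3.7037+110-.5)
P=onz("top",(334.2,179.6),.026); H=onz("top",cp(138,427),.192); C=[onz("top",cp(*c),.022) for c in((45,500),(206,526))]
d=P-H; print("pad",P,"head",H,"dist",np.hypot(*d[:2]),"ang",np.degrees(np.arctan2(d[1],d[0])))
print("screw line",np.degrees(np.arctan2(*(C[0]-C[1])[[1,0]])),np.mean(C,0))
N=onz("top",cp(82,407),.178);h=N-H;print("nozzle",N,np.hypot(*h[:2]),np.degrees(np.arctan2(h[1],h[0])))
for a,b in(((90,390),(196,430)),((83,434),(180,470))):
    e=onz("top",cp(*a),.192)-onz("top",cp(*b),.192);print("edge",np.degrees(np.arctan2(e[1],e[0])),np.hypot(*e[:2]))
e=[onz("top",cp(*a),.192) for a in((112,388),(196,428),(182,472),(84,436))];print("head corners",np.round(e,3).tolist(),np.mean(e,0))
L=onz("top",cp(444,247),.176);print("lamp by top",L)
im=cv2.imread("pics/top0.png").max(2)
lab=cv2.connectedComponents((im<75).astype(np.uint8))[1]; M=lab==lab[177,410]
m=bot.camera_model("top")
from scipy.optimize import minimize
def sil(x,y,rs):
    k=np.zeros((1600,2560),np.uint8); t=np.linspace(0,6.28,40)
    for z0,z1,r in((0,.136,rs),(.136,.176,.0245)):
        pts=np.array([proj("top",(x+r*np.cos(a),y+r*np.sin(a),z)) for z in(z0,z1) for a in t])
        cv2.fillConvexPoly(k,cv2.convexHull(((pts+.5)*4).astype(np.int32)),1)
    return cv2.resize(k.astype(np.float32),(640,400),interpolation=cv2.INTER_AREA)
f=lambda v:np.abs(sil(*v)-M).sum()
r=minimize(f,[L[0],L[1],.018],method="Nelder-Mead",options=dict(initial_simplex=[[L[0],L[1],.018],[L[0]+.006,L[1],.018],[L[0],L[1]+.006,.018],[L[0],L[1],.022]]));print("fit",r.x,r.fun,M.sum())
print("side px",proj("side",[*r.x[:2],.176]),proj("side",[*r.x[:2],0]))
for n,p,z in(("bin wall near",cp(500,390),.1),("glue cap",cp(425,40),.13),("glue base",cp(358,140),0)):print(n,onz("top",p,z))
E
python3 m2.py
```

```text
pad [ 0.54628472 -0.27799364  0.026     ] head [ 0.41920447 -0.25709786  0.192     ] dist 0.12878674493946177 ang -9.337579972972677
screw line 80.59522185394813 [ 0.37762829 -0.25050176  0.022     ]
nozzle [ 0.43174608 -0.22613171  0.178     ] 0.03340949865375048 67.95153055918541
edge 68.95849607568078 0.06203721275333054
edge 69.3599434255344 0.05639770076753269
head corners [[0.441, -0.243, 0.192], [0.418, -0.289, 0.192], [0.395, -0.281, 0.192], [0.414, -0.228, 0.192]] [ 0.41705054 -0.26005558  0.192     ]
lamp by top [ 0.52217809 -0.431928    0.176     ]Traceback (most recent call last):
  File "m2.py", line 22, in <module>
    r=minimize(f,[L[0],L[1],.018],method="Nelder-Mead",options=dict(initial_simplex=[[L[0],L[1],.018],[L[0]+.006,L[1],.018],[L[0],L[1]+.006,.018],[L[0],L[1],.022]]));print("fit",r.x,r.fun,M.sum())
    res = _minimize_neldermead(fun, x0, args, callback, bounds=bounds,
                               **options)
    fxr = func(xr)
    fx = function(np.copy(x), *(wrapper_args + args))
  File "m2.py", line 21, in <lambda>
    f=lambda v:np.abs(sil(*v)-M).sum()
                      ~~~^^^^
  File "m2.py", line 18, in sil
    pts=np.array([proj("top",(x+r*np.cos(a),y+r*np.sin(a),z)) for z in(z0,z1) for a in t])
                  ~~~~^^^^^^^^^^^^^^^^^^^^^^^^^^^^^^^^^^^^^^^
  File "h.py", line 10, in proj
    m=bot.camera_model(cam); V=np.array(m["view"]); c=V[:3,:3]@np.array(p)+V[:3,3]
ValueError: time passes only in moves, steps and waits
```

```bash
sed -i 's/^from station import bot/from station import bot\nimport functools\nclass B: pass\n_cm={}\ndef cm(c):\n    if c=="wrist": return bot.camera_model(c)\n    if c not in _cm: _cm[c]=bot.camera_model(c)\n    return _cm[c]/; s/m=bot.camera_model(cam)/m=cm(cam)/' h.py; sed -i '/^import functools/d;/^class B/d' h.py; python3 m2.py | tail -6; python3 -c "
from h import *
s=bot.get_obs();print(s['t'],s['eef_pos'],s['contact_force'])"
```

```text
lamp by top [ 0.52217809 -0.431928    0.176     ]
fit [ 0.52158003 -0.43109982  0.0156069 ] 75.3125 600
side px [313.60751549 152.38630393] [314.10708122 200.21737729]
bin wall near [ 0.44875037 -0.47968851  0.1       ]
glue cap [ 0.66149609 -0.43554267  0.13      ]
glue base [ 0.63555473 -0.41415667  0.        ]
1.05 [ 0.28617592 -0.61137229  0.24532744] [ 0.35531586 -0.31746865 -0.91918308]
```

Request:
drive_tool([
  {"hand": 1, "translation": [20, 56, 15], "angular": [0, 0, 0.12]},
  {"hand": 1, "translation": [40, 112, 30], "angular": [0, 0, 0.25]},
  {"hand": 1, "translation": [61, 165, 30], "angular": [0, 0, 0.37]},
  {"hand": 1, "translation": [82, 218, 30], "angular": [0, 0, 0.5]},
  {"hand": 1, "translation": [102, 270, 30], "angular": [0, 0, 0.62]},
  {"hand": 1, "translation": [118, 316, 30], "angular": [0, 0, 0.72]},
  {"hand": 1, "translation": [132, 354, 30], "angular": [0, 0, 0.77]},
  {"hand": 1, "translation": [132, 354, 30], "angular": [0, 0, 0.77]},
  {"hand": 1, "translation": [132, 354, 30], "angular": [0, 0, 0.77]},
], force=25)

```text
t: 2.17
eef_pos: [0.4179, -0.2581, 0.2754]
tool_rot: [0.0, 0.823, 0.568, -0.0]
contact_force: [-0.3, -0.3, -0.0]
gripper_width: 1.0
grasp_force: 0.0
```

Run:
```python
from h import *
s=bot.get_obs();print(s["t"],s["eef_pos"],s["tool_rot"],s["q"],s["contact_force"])
save("wrist","w1")
o,d=ray("wrist",(320,200));print(o,d)
for p in((.418,-.257,.192),(.5463,-.278,.026),(.4313,-.2225,.178)):print(proj("wrist",p))
for q in("head_top","nozzle","stand"):print(q,[(np.round(r["position"],1).tolist(),round(r["score"],2)) for r in bot.find_in("wrist",q)][:3])
```

```text
2.175 [ 0.41793945 -0.25805147  0.2754278 ] [ 2.67353164e-04  8.23364221e-01  5.67513228e-01 -1.52310652e-04] [ 0.68985713  0.1597405  -0.2936762   1.93181091  0.05351748  1.05709778
  0.00957659] [-0.29971856 -0.25316349 -0.02349665]
[ 0.44325888 -0.19115219  0.40222166] [-0.09533155 -0.27186164 -0.95762343]
[317.30157079 210.1422575 ]
[426.95061396 143.31377477]
[317.46357539 153.55518888]
head_top [([316.8, 201.1], 0.82)]
nozzle [([319.0, 202.0], 0.9)]
stand [([315.1, 202.1], 0.59), ([482.9, 147.8], 0.56)]
```

View pics/w1.png

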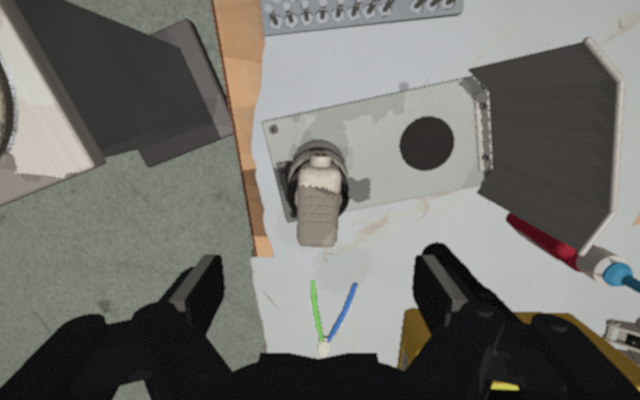

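The wrist view shows the head at (318,205) between the fingers with its flats square to the closing line. The pad is at (427,143), exactly where my estimate projects.

Request:
drive_tool([
  {"hand": 1, "translation": [0, 1, -40], "angular": [0, 0, 0]},
  {"hand": 1, "translation": [0, 1, -75], "angular": [0, 0, 0]},
  {"hand": 1, "translation": [0, 1, -97], "angular": [0, 0, 0]},
  {"hand": 0.6, "translation": [0, 1, -97], "angular": [0, 0, 0]},
  {"hand": 0.3, "translation": [0, 1, -97], "angular": [0, 0, 0]},
  {"hand": 0.2, "translation": [0, 1, -97], "angular": [0, 0, 0]},
  {"hand": 0.2, "translation": [0, 1, -97], "angular": [0, 0, 0]},
  {"hand": 0.2, "translation": [0, 1, -97], "angular": [0, 0, 0]},
  {"hand": 0.2, "translation": [0, 1, -97], "angular": [0, 0, 0]},
], force=25)

```text
t: 3.5
eef_pos: [0.4186, -0.2567, 0.1789]
tool_rot: [0.001, 0.823, 0.568, 0.0]
contact_force: [-1.8, -0.5, 5.6]
gripper_width: 0.351
grasp_force: 29.1
```

Request:
drive_tool([
  {"hand": 0.2, "translation": [0, 0, 0], "angular": [0, 0, -0.14]},
  {"hand": 0.2, "translation": [0, 0, 0], "angular": [0, 0, -0.28]},
  {"hand": 0.2, "translation": [0, 0, 0], "angular": [0, 0, -0.42]},
  {"hand": 0.2, "translation": [0, 0, 0], "angular": [0, 0, -0.56]},
  {"hand": 0.2, "translation": [0, 0, 0], "angular": [0, 0, -0.7]},
  {"hand": 0.2, "translation": [0, 0, 0], "angular": [0, 0, -0.84]},
  {"hand": 0.2, "translation": [0, 0, 0], "angular": [0, 0, -0.98]},
  {"hand": 0.2, "translation": [0, 0, 0], "angular": [0, 0, -1.12]},
  {"hand": 0.2, "translation": [0, 0, 0], "angular": [0, 0, -1.26]},
  {"hand": 0.2, "translation": [0, 0, 0], "angular": [0, 0, -1.37]},
  {"hand": 0.2, "translation": [0, 0, 0], "angular": [0, 0, -1.37]},
  {"hand": 0.2, "translation": [0, 0, 0], "angular": [0, 0, -1.37]},
])

```text
t: 5.0
eef_pos: [0.4184, -0.2566, 0.1787]
tool_rot: [0.0, 0.997, -0.081, 0.0]
contact_force: [-1.2, 0.9, 5.8]
gripper_width: 0.35
grasp_force: 29.3
```

Request:
drive_tool([
  {"hand": 1, "translation": [0, 0, 0], "angular": [0, 0, 0]},
  {"hand": 1, "translation": [0, 0, 0], "angular": [0, 0, 0]},
  {"hand": 1, "translation": [0, 0, 0], "angular": [0, 0, 0]},
  {"hand": 1, "translation": [0, 0, 0], "angular": [0, 0, 0]},
  {"hand": 1, "translation": [0, 0, 50], "angular": [0, 0, 0]},
  {"hand": 1, "translation": [0, 0, 110], "angular": [0, 0, 0]},
  {"hand": 1, "translation": [0, -30, 122], "angular": [0, 0, 0]},
  {"hand": 1, "translation": [0, -30, 122], "angular": [0, 0, 0]},
  {"hand": 1, "translation": [0, -30, 122], "angular": [0, 0, 0]},
])

```text
t: 6.12
eef_pos: [0.4178, -0.2856, 0.2995]
tool_rot: [-0.0, 0.997, -0.081, -0.001]
contact_force: [0.8, -0.3, -0.2]
gripper_width: 1.002
grasp_force: 0.0
```

Run:
```python
from h import *
s=bot.get_obs();print(s["t"],s["eef_pos"],s["tool_rot"],s["q"],s["contact_force"])
save("wrist","w2")
a=np.radians(-9.4)
for p in((.418,-.257,.192),(.5463,-.278,.026),(.418+.037*np.cos(a),-.257+.037*np.sin(a),.178),(.5218,-.4315,.176)):print(proj("wrist",p))
```

```text
6.125 [ 0.41778389 -0.28564072  0.29949461] [-4.70846377e-04  9.96713873e-01 -8.09986688e-02 -6.70163507e-04] [ 0.49981389  0.14867351 -0.02595652  1.88333471  0.00389167  1.1112356
 -1.26055983] [ 0.82700406 -0.26647742 -0.20934614]
[279.98724973 208.81890507]
[292.66651285  55.62376529]
[280.56115881 157.84582978]
[499.1203142   24.19458198]
```

View pics/w2.png

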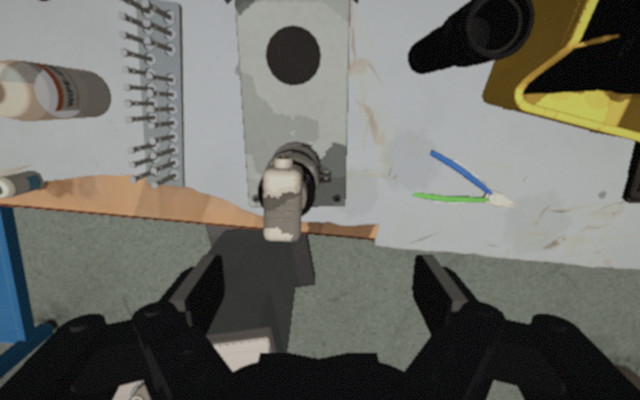

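The nozzle, at (284,160), now points at the pad, and the lamp's top at (499,24) is where predicted. Next I go to the lamp.

Request:
drive_tool([
  {"hand": 0.82, "translation": [30, -42, 0], "angular": [0, 0, 0]},
  {"hand": 0.82, "translation": [60, -84, 0], "angular": [0, 0, 0]},
  {"hand": 0.82, "translation": [85, -119, 0], "angular": [0, 0, 0]},
  {"hand": 0.82, "translation": [103.5, -145, -20], "angular": [0, 0, 0]},
  {"hand": 0.82, "translation": [103.5, -145, -40], "angular": [0, 0, 0]},
  {"hand": 0.82, "translation": [103.5, -145, -60], "angular": [0, 0, 0]},
  {"hand": 0.82, "translation": [103.5, -145, -60], "angular": [0, 0, 0]},
])

```text
t: 7.05
eef_pos: [0.5209, -0.4295, 0.2374]
tool_rot: [-0.002, 0.997, -0.08, -0.002]
contact_force: [-0.4, -0.6, 0.7]
gripper_width: 0.818
grasp_force: 0.0
```

Run:
```python
from h import *
s=bot.get_obs();print(s["t"],s["eef_pos"],s["tool_rot"],s["contact_force"],s["gripper_width"])
save("wrist","w3")
c=np.array([.5218,-.4315]);t=np.linspace(0,6.28,60)
im=cv2.imread("pics/w3.png")
for r in(.0245,):
    p=np.array([proj("wrist",(c[0]+r*np.cos(a),c[1]+r*np.sin(a),.176)) for a in t]); cv2.polylines(im,[p.astype(np.int32)],True,(0,0,255),1)
cv2.imwrite("pics/w3o.png",im)
```

```text
7.05 [ 0.52086817 -0.42945227  0.23736873] [-0.00165739  0.99675893 -0.08039554 -0.00233397] [-0.40923181 -0.55029135  0.73124514] 0.8181274932266827
```

View pics/w3o.png

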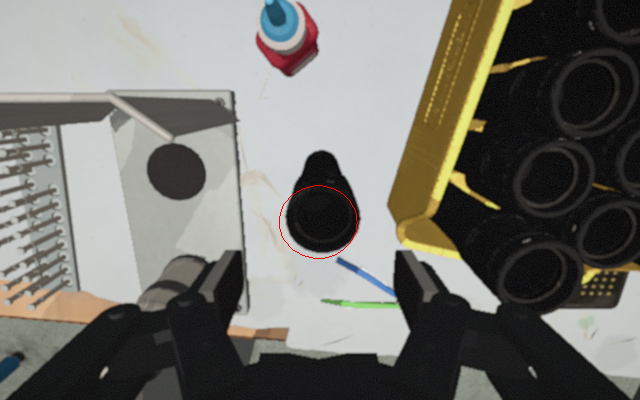

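The wrist view shows the lamp's top circle at about (322,215), 4 px right of and 6 px above the prediction. I correct by 2 to 3 mm. The bin rim at (400,230) clears the right finger.

Request:
drive_tool([
  {"hand": 0.82, "translation": [2.5, -1.5, -20], "angular": [0, 0, 0]},
  {"hand": 0.82, "translation": [2.5, -1.5, -50], "angular": [0, 0, 0]},
  {"hand": 0.82, "translation": [2.5, -1.5, -75], "angular": [0, 0, 0]},
  {"hand": 0.82, "translation": [2.5, -1.5, -90], "angular": [0, 0, 0]},
  {"hand": 0.82, "translation": [2.5, -1.5, -90], "angular": [0, 0, 0]},
  {"hand": 0.65, "translation": [2.5, -1.5, -90], "angular": [0, 0, 0]},
  {"hand": 0.58, "translation": [2.5, -1.5, -90], "angular": [0, 0, 0]},
  {"hand": 0.5, "translation": [2.5, -1.5, -90], "angular": [0, 0, 0]},
  {"hand": 0.4, "translation": [2.5, -1.5, -90], "angular": [0, 0, 0]},
  {"hand": 0.4, "translation": [2.5, -1.5, -90], "angular": [0, 0, 0]},
  {"hand": 0.4, "translation": [2.5, -1.5, -90], "angular": [0, 0, 0]},
], force=30)

```text
t: 8.48
eef_pos: [0.525, -0.4332, 0.1517]
tool_rot: [0.001, 0.997, -0.081, 0.001]
contact_force: [0.4, -0.0, 5.5]
gripper_width: 0.568
grasp_force: 31.5
```

Request:
drive_tool([
  {"hand": 0.4, "translation": [0, 0, 15], "angular": [0, 0, 0]},
  {"hand": 0.4, "translation": [0, 0, 40], "angular": [0, 0, 0]},
  {"hand": 0.4, "translation": [0, 0, 60], "angular": [0, 0, 0]},
  {"hand": 0.4, "translation": [5, 35, 60], "angular": [0, 0, 0]},
  {"hand": 0.4, "translation": [11, 78, 60], "angular": [0, 0, 0]},
  {"hand": 0.4, "translation": [17, 120, 60], "angular": [0, 0, 0]},
  {"hand": 0.4, "translation": [22, 145, 60], "angular": [0, 0, 0]},
  {"hand": 0.4, "translation": [22, 155, 50], "angular": [0, 0, 0]},
  {"hand": 0.4, "translation": [22, 155, 36], "angular": [0, 0, 0]},
  {"hand": 0.4, "translation": [22, 155, 36], "angular": [0, 0, 0]},
  {"hand": 0.4, "translation": [22, 155, 36], "angular": [0, 0, 0]},
])

```text
t: 9.85
eef_pos: [0.5457, -0.2793, 0.186]
tool_rot: [0.0, 0.997, -0.082, -0.0]
contact_force: [-0.2, 0.3, -0.9]
gripper_width: 0.569
grasp_force: 31.6
```

Run:
```python
from h import *
s=bot.get_obs();print(s["t"],s["eef_pos"],s["contact_force"],s["gripper_width"])
im=save("wrist","w4")
side=save("side","s4")
c=s["eef_pos"][:2]; zt=.176+.010+.026; zt=s["eef_pos"][2]-.1517+.176; t=np.linspace(0,6.28,60)
w=cv2.imread("pics/w4.png"); sd=cv2.imread("pics/s4.png")
def circ(img,cam,c,r,z,col): cv2.polylines(img,[np.array([proj(cam,(c[0]+r*np.cos(a),c[1]+r*np.sin(a),z)) for a in t]).round().astype(np.int32)],True,col,1)
circ(w,"wrist",c,.0245,zt,(0,0,255)); circ(w,"wrist",(.5463,-.278),.032,.026,(0,255,0))
sd=cv2.resize(sd[130:270,240:400],None,fx=2.5,fy=2.5,interpolation=cv2.INTER_CUBIC)
cv2.imwrite("pics/c4.png",np.hstack([cv2.copyMakeBorder(sd,0,400-350,0,0,cv2.BORDER_CONSTANT),w[:,120:520]]))
```

```text
9.85 [ 0.54565594 -0.27930602  0.18599422] [-0.15053351  0.26214926 -0.93406029] 0.569476939338272
```

View pics/c4.png

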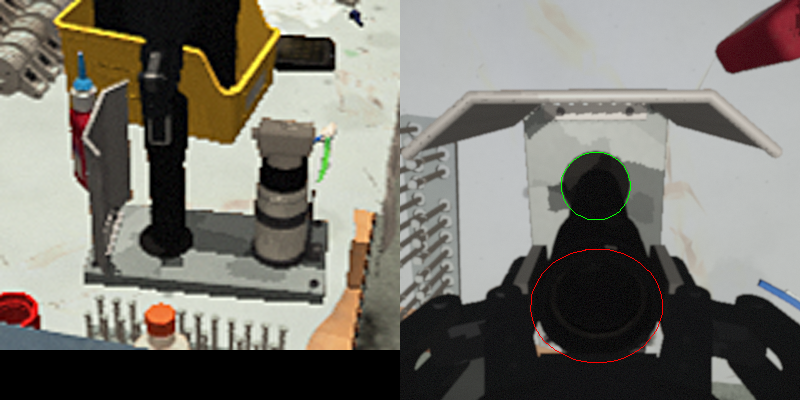

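The wrist view shows the lamp's rim on the predicted circle, with the pad (green) directly below it. The side view shows it upright just above the pad. I lower it and release.

Request:
drive_tool([
  {"hand": 0.4, "translation": [0.5, 0.5, -4], "angular": [0, 0, 0]},
  {"hand": 0.4, "translation": [0.5, 0.5, -7], "angular": [0, 0, 0]},
  {"hand": 0.4, "translation": [0.5, 0.5, -9], "angular": [0, 0, 0]},
  {"hand": 0.4, "translation": [0.5, 0.5, -9], "angular": [0, 0, 0]},
  {"hand": 0.4, "translation": [0.5, 0.5, -9], "angular": [0, 0, 0]},
])

```text
t: 10.58
eef_pos: [0.5471, -0.2774, 0.1777]
tool_rot: [0.0, 0.997, -0.081, 0.0]
contact_force: [0.7, 0.2, 2.3]
gripper_width: 0.568
grasp_force: 31.7
```

Request:
drive_tool([
  {"hand": 0.6, "translation": [0, 0, 0], "angular": [0, 0, 0]},
  {"hand": 0.65, "translation": [0, 0, 0], "angular": [0, 0, 0]},
  {"hand": 0.75, "translation": [0, 0, 0], "angular": [0, 0, 0]},
  {"hand": 0.85, "translation": [0, 0, 0], "angular": [0, 0, 0]},
  {"hand": 0.85, "translation": [0, 0, 0], "angular": [0, 0, 0]},
  {"hand": 0.85, "translation": [0, 0, 15], "angular": [0, 0, 0]},
  {"hand": 0.85, "translation": [0, 0, 40], "angular": [0, 0, 0]},
  {"hand": 0.85, "translation": [0, 0, 70], "angular": [0, 0, 0]},
  {"hand": 0.5, "translation": [-20, 3, 90], "angular": [0, 0, 0]},
  {"hand": 0, "translation": [-70, 12, 90], "angular": [0, 0, 0]},
  {"hand": 0, "translation": [-128, 21, 90], "angular": [0, 0, 0]},
  {"hand": 0, "translation": [-128, 21, 90], "angular": [0, 0, 0]},
])

```text
t: 12.08
eef_pos: [0.4143, -0.2563, 0.2679]
tool_rot: [-0.0, 0.997, -0.083, -0.001]
contact_force: [0.7, -0.1, -0.2]
gripper_width: 0.006
grasp_force: 0.0
```

Run:
```python
from h import *
s=bot.get_obs();print(s["t"],s["eef_pos"],s["contact_force"],s["gripper_width"])
save("wrist","w5");save("top","t5");save("side","s5")
t=np.linspace(0,6.28,60)
w=cv2.imread("pics/w5.png"); sd=cv2.imread("pics/s5.png"); tp=cv2.imread("pics/t5.png")
def circ(img,cam,c,r,z,col): cv2.polylines(img,[np.array([proj(cam,(c[0]+r*np.cos(a),c[1]+r*np.sin(a),z)) for a in t]).round().astype(np.int32)],True,col,1)
circ(w,"wrist",(.5463,-.278),.0245,.202,(0,0,255)); circ(w,"wrist",(.5463,-.278),.032,.026,(0,255,0)); circ(w,"wrist",(.418,-.257),.003,.192,(0,255,0))
circ(sd,"side",(.5463,-.278),.0245,.202,(0,0,255)); circ(sd,"side",(.5463,-.278),.032,.026,(0,255,0))
sd=cv2.resize(sd[140:260,270:390],(320,320),interpolation=cv2.INTER_CUBIC); tp=cv2.resize(tp[130:250,270:390],(320,320),interpolation=cv2.INTER_CUBIC)
cv2.imwrite("pics/c5.png",np.vstack([np.hstack([sd,tp]),w[:280]]))
```

```text
12.075 [ 0.41431636 -0.25628445  0.26792586] [ 0.71405915 -0.1007579  -0.1655466 ] 0.006003445499819175
```

View pics/c5.png

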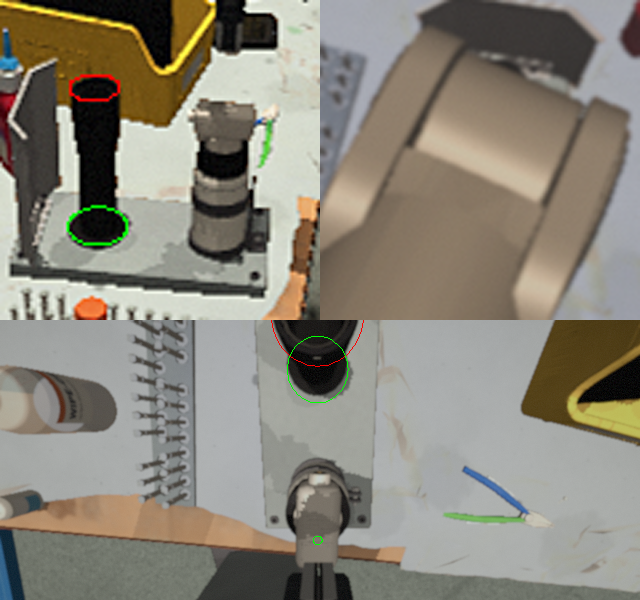

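The lamp stands upright in the middle of the pad: in the side view its rim is on the red circle and its base is inside the green one. The nozzle faces it, so I press.

Request:
drive_tool([
  {"hand": 0, "translation": [0, 0, -30], "angular": [0, 0, 0]},
  {"hand": 0, "translation": [0, 0, -52], "angular": [0, 0, 0]},
  {"hand": 0, "translation": [0, 0, -58], "angular": [0, 0, 0]},
  {"hand": 0, "translation": [0, 0, -62], "angular": [0, 0, 0]},
  {"hand": 0, "translation": [0, 0, -66], "angular": [0, 0, 0]},
  {"hand": 0, "translation": [0, 0, -69], "angular": [0, 0, 0]},
  {"hand": 0, "translation": [0, 0, -71], "angular": [0, 0, 0]},
  {"hand": 0, "translation": [0, 0, -71], "angular": [0, 0, 0]},
])

```text
t: 13.22
eef_pos: [0.4199, -0.2566, 0.1981]
tool_rot: [0.0, 0.997, -0.081, 0.001]
contact_force: [-1.9, 1.5, 8.5]
gripper_width: -0.001
grasp_force: 4.5
```

Request:
drive_tool([
  {"hand": 0, "translation": [0, 0, -2], "angular": [0, 0, 0]},
  {"hand": 0, "translation": [0, 0, -4], "angular": [0, 0, 0]},
  {"hand": 0, "translation": [0, 0, -5], "angular": [0, 0, 0]},
  {"hand": 0, "translation": [0, 0, -6], "angular": [0, 0, 0]},
  {"hand": 0, "translation": [0, 0, -6], "angular": [0, 0, 0]},
  {"hand": 0, "translation": [0, 0, -6], "angular": [0, 0, 0]},
])

```text
t: 13.98
eef_pos: [0.4205, -0.257, 0.1956]
tool_rot: [0.001, 0.997, -0.081, 0.002]
contact_force: [-10.8, 6.9, 38.9]
gripper_width: 0.001
grasp_force: 19.5
```

The force has climbed to 39 N and the travel has stopped, so the head is fully down. I release it.

Request:
drive_tool([
  {"hand": 0, "translation": [0, 0, 6], "angular": [0, 0, 0]},
  {"hand": 0, "translation": [0, 0, 15], "angular": [0, 0, 0]},
  {"hand": 0, "translation": [0, 0, 40], "angular": [0, 0, 0]},
  {"hand": 0, "translation": [0, 0, 90], "angular": [0, 0, 0]},
  {"hand": 0, "translation": [0, 0, 120], "angular": [0, 0, 0]},
  {"hand": 0, "translation": [0, -40, 120], "angular": [0, 0, 0]},
  {"hand": 0, "translation": [0, -60, 120], "angular": [0, 0, 0]},
  {"hand": 0, "translation": [0, -60, 120], "angular": [0, 0, 0]},
  {"hand": 0, "translation": [0, -60, 120], "angular": [0, 0, 0]},
])

```text
t: 15.1
eef_pos: [0.4188, -0.3152, 0.3098]
tool_rot: [-0.001, 0.997, -0.081, -0.0]
contact_force: [-0.4, 0.2, -0.6]
gripper_width: 0.002
grasp_force: 0.0
```

Run:
```python
from h import *
s=bot.get_obs();print(s["t"],s["eef_pos"],s["contact_force"])
save("wrist","w6");save("side","s6")
w=cv2.imread("pics/w6.png"); sd=cv2.imread("pics/s6.png")
sd=cv2.resize(sd[140:260,270:390],(400,400),interpolation=cv2.INTER_CUBIC)
cv2.imwrite("pics/c6.png",np.hstack([sd,w[:,120:520]]))
```

```text
15.1 [ 0.41877356 -0.31519096  0.30979093] [-0.40927565  0.17528853 -0.62039365]
```

View pics/c6.png

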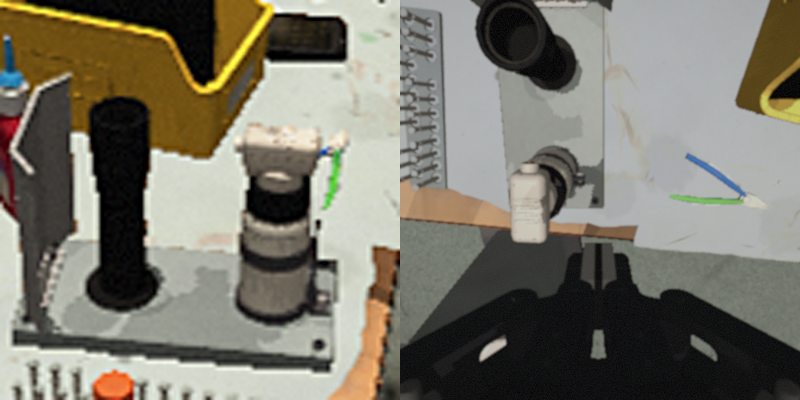

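The head is back up with its nozzle at (530,168) facing the lamp, which is upright on the pad, and the gripper touches nothing.

```bash
python3 -c "
from station import bot
print(bot.hand_in())"
```

```text
the job is handed in; nothing more can be done
None
```

The job is handed in at about 15 s on the robot's clock: the lamp body stands upright on the pad, released, with the nozzle facing it, and the head was pressed to its stop and sprang back up; no verdict came back.

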